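# Sort threaded studs by pitch on two sloping thread gauges

## Task

Sort the two threaded studs by pitch: the fine-pitch stud has been left lying on the coarse-toothed gauge, where it cannot go down. Lay it in the fine-toothed gauge first, then take the coarse-pitch stud from its level rest and lay it in the freed coarse gauge, so that each ends let go and fully home at about the middle of its sloping gauge, with its thread down between the teeth. Do not drop or throw the studs, and leave everything else lying where it is.

Things in the scene. Friction and masses are not known exactly. Their poses are not given: they have to be found in the camera images.
- fine_stud_mid (a point): centre of the fine-pitch steel stud: a bar 100 mm long along its x axis, both ends alike, core 15 mm across, thread crests 24 mm across; crests 3 mm thick every 9 mm, 10 of them, evenly about the centre. 0.2 kg give or take 30 %. At the start it lies unmeshed on the coarse gauge, along its slope, 2 mm down the slope from the seat (resting on the end stop) and 6 mm above it.
- coarse_stud_mid (a point): centre of the coarse-pitch steel stud: a bar 100 mm long along its x axis, both ends alike, core 15 mm across, thread crests 24 mm across; crests 5 mm thick every 14 mm, 6 of them, evenly about the centre. 0.2 kg give or take 30 %. At the start it lies level on the rest, its centre 55 mm above the bench.
- fine_gauge_seat (a point): where the centre of the fine stud is when fully home in the fine gauge, 95 mm above the bench. x runs up the slope, 30 degrees above level, away from the robot; z is square to the slope, upward. A stud of this pitch goes down if within 2 mm of this point along x; one of the other pitch lies 6 mm too high. A 22 mm wide stop faces the lower end, 52 mm from this point, 10 mm higher than it.
- fine_gauge: the fine gauge, fixed to the bench; origin on the bench under its seat. A steel rail 18 mm wide, 64 long, with 7 V-notched teeth across it, 2 mm thick every 9 mm, one at the middle; the tooth tops end 2 mm below the seat (square to the slope). Open beside the rail down to a 70 mm wide plate 36 mm below the seat. Looks like the other gauge but for its pitch; their places change.
- coarse_gauge_seat (a point): where the centre of the coarse stud is when fully home in the coarse gauge, 95 mm above the bench. x runs up the slope, 30 degrees above level, away from the robot; z is square to the slope, upward. A stud of this pitch goes down if within 3 mm of this point along x; one of the other pitch lies 6 mm too high. A 22 mm wide stop faces the lower end, 52 mm from this point, 10 mm higher than it.
- coarse_gauge: the coarse gauge, fixed to the bench; origin on the bench under its seat. A steel rail 18 mm wide, 64 long, with 5 V-notched teeth across it, 3 mm thick every 14 mm, one at the middle; the tooth tops end 2 mm below the seat (square to the slope). Open beside the rail down to a 70 mm wide plate 36 mm below the seat. Looks like the other gauge but for its pitch; their places change.
- rest: aluminium rest for one stud, fixed to the bench; origin under its middle, x along the stud. Two V-notched saddles, 18 mm wide, hold the stud's plain ends 44 mm either side of the middle; base 130 x 60 x 10 mm. The middle of the stud is free on both sides and below. A gauge with its stud stands up to 140 mm above the bench.
- nut: bystander, to be left alone: loose hexagon nut, 40 mm over its corners, 18 high
- sleeve: bystander, to be left alone: short brass tube standing on end, 32 mm across, 26 high
- collar: bystander, to be left alone: flat steel ring, 38 mm across, 14 high
- bush: bystander, to be left alone: flanged aluminium bush, 38 mm across, 28 high
- wrench: bystander, to be left alone: open-ended spanner lying flat at the far side
- oil: bystander, to be left alone: small white bottle, 44 mm across, 85 high
- block: bystander, to be left alone: aluminium block, 45 x 50 x 30 mm
There are look-alikes about, which are no part of the job. What is shaped like the part that bears coarse_stud_mid but green or turquoise is not meant.

How it is judged:
By the outcome, as a careful person would: the job done as asked, in the order asked, and still so for the second after the job is handed in, with the robot touching nothing.
It also fails if it takes over 67 s, if anything falls off the work surface, if the arm or the gripper's body presses on something with over 40 N, if the wrist force passes 120 N, or if a joint passes its speed limit or range.

## Robot

A 6-joint arm with a two-finger parallel gripper is mounted at the origin on the work surface. World frame = base frame: x ahead of the robot, y to its left, z up, the work surface at z = 0. Lengths are in m, angles in degrees, forces in N, time in s.
With the tool pointing down it reaches from about 0.35 to 0.95 m from the base axis. Payload 17.4 kg.
Tool frame: the origin (TCP) lies midway between the tips of the shut fingers; the grasp point (between the pads) lies behind it (grip_depth is the z of the grasp point in the tool frame, in m); z points along the fingers, y is the line along which they close (so a half turn about z gives the same grasp; the last joint's range is limited). The gripper opens to 93 mm and grips with 3 to 60 N. Pads are 15 mm wide; open, the fingers measure 128 mm over their backs; the gripper's body (75 mm by 188 mm) begins 65 mm behind the grasp point.
Start: joints at [-71.264, 6.646, 82.598, -0, 90.757, -2.166], TCP at [0.241, -0.631, 0.219] pointing down, gripper open.
Joint ranges: [-162.19, 162.19], [-47.58, 125.68], [4.15, 143.07], [-65.23, 245.23], [0.69, 171.88], [-170.13, 170.13]. Speed limits (degrees/s): [108.29, 108.29, 127.2, 180, 180, 180].

## Interface

Orientations are given as [roll, pitch, yaw] about the fixed x, y, z axes, in that order (R = Rz(yaw) Ry(pitch) Rx(roll)).
In Python, from cell import * gives the robot as it stands.
- The arm moves only by the tool send_rows, never from a script. Its argument "commands" is a list of rows, each a list of 7 numbers: the opening in per cent of the stroke, from 0 (shut) to 100 (fully open), then the shift along the world's x, y, z in cm, then the turn, a rotation vector about the world's x, y, z in rad. In form: [[fingers, dx, dy, dz, wx, wy, wz], ...]. A call has 1 to 20 rows; each row is the pose to reach, as a shift and turn from the pose commanded when the call began; what a row does not reach only later rows make up. A row lasts 1/12 s, in which the tool goes at most 41.7 mm and 7.16 degrees, less where a joint would pass 70% of its speed; a pose out of reach is approached as far as the arm can. A call with a gripper value outside its range is refused whole. The fingers move at their own pace and stop on an object; the grip force is fixed at half the most. Time passes only in rows, so rows that repeat a pose let the fingers close. It gives the time, the measured TCP pose, the force, the opening and the grip force at its end, in the units of the state.
- get_state(): the state, without advancing time (a new reading comes with each control period).
- snapshot(name): name is "side" or "top" or "wrist"; returns a dict with "frame" (420x560x3 uint8, blue, green, red), "z_map" (420x560 float32, m along the optical axis (not along the pixel's ray), 0 where there is no reading), "K" (3x3 intrinsics, pixels), "distortion" ([k1, k2, p1, p2, k3] as OpenCV has them; the pictures are not rectified), "rvec" (rotation vector, rad) and "tvec" (3), from world to camera coordinates, as OpenCV has them. Camera axes: x right, y down, z forward; pixel columns grow to the right and rows downward; lengths in m; the calibration is good to about 2 mm. A picture is of the moment at which its call begins.
- close_job(): hands the job in; it is judged then, once.
Trained networks look in a picture, given as the dict that the camera call returned (one of the last four; its "shot" number tells which), for a name from the list of things; names that differ only in an ending like _2 or _b are one class to them, and where a whole thing is asked for, a point or a joint stands for the part that bears it (a point fixed in the world has none). Each returns a list of dicts, best first, with "confidence" (0 to 1); they miss things now and then, are a little off and sometimes report something else, mostly with a low value. They report only what shows in the picture. A call takes as long as a camera call. They do not tell look-alikes from the thing itself.
- recognise(label, picture): "uv" ([column, row] in pixels, amid what is visible of it).
- silhouettes(label, picture): "mask" (420x560 bool, what is visible of it) and "uv" ([column, row] in pixels, amid what is visible of it).
The state is a dict: "clock": time; "joint_pos": joint angles; "joint_vel": joint speeds; "tau": joint torques, N m; "position": TCP position; "tcp_rot": TCP orientation; "wrist_force": force on the tool from outside, world axes, zero at the start; "torque": the same for the moment, N m; "opening": opening from 0.0 (shut) to 1.0 (fully open); "gripper_force": force on a finger pad.
Only numpy, scipy, OpenCV 4.12 (cv2) and the standard library are available. Lean on these libraries where they do the work, as an engineer would, in place of code of your own. Each camera call takes 0.05 s, during which the arm holds its last target. There are 200 camera calls.

## Working session

There is one attempt and no reset: what is moved stays moved. The work goes in short steps, Python scripts to look and compute and a tool call to move; the robot and the scene stay as the last step left them, time stands still between calls to the robot, and variables do not carry over. Pictures are saved under pics/ and viewed, at most 10 in all, crops included, and the job is handed in when it is done.

Besides the shell and the picture viewer there is one more tool, called after "Emit:" as name([rows], argument=value, ...), one row to a line, values as JSON. send_rows: Moves the arm, as the interface text tells. Its arguments: {"type":"object","properties":{"commands":{"type":"array"}},"required":["commands"]}

```bash
mkdir -p pics; ls; cat > h.py <<'E'
from cell import *
import numpy as np, cv2
def ray_pts(s,uv,z=None):
    """pixels (N,2) -> world points using z_map (or plane depth given)"""
    uv=np.atleast_2d(np.asarray(uv,float))
    n=cv2.undistortPoints(uv[:,None],np.array(s["K"]),np.array(s["distortion"])).reshape(-1,2)
    if z is None: z=s["z_map"][np.round(uv[:,1]).astype(int),np.round(uv[:,0]).astype(int)]
    c=np.c_[n*np.reshape(z,(-1,1)),np.reshape(z,(-1,1))*np.ones((len(n),1))]
    R=cv2.Rodrigues(np.array(s["rvec"],float))[0]
    return (c-np.array(s["tvec"]).reshape(1,3))@R
def mask_pts(s,m):
    m=m&(s["z_map"]>0); v,u=np.nonzero(m)
    return ray_pts(s,np.c_[u,v]) , np.c_[u,v]
E
python3 - <<'E'
from h import *
for n in ("top","side"):
    s=snapshot(n); cv2.imwrite(f"pics/{n}0.png",s["frame"])
    for l in ("fine_stud_mid","coarse_stud_mid","fine_gauge","coarse_gauge","rest"):
        for d in silhouettes(l,s)[:4]:
            p,_=mask_pts(s,d["mask"])
            print(n,l,round(d["confidence"],2),np.round(d["uv"]),d["mask"].sum(), np.round(np.median(p,0),3) if len(p) else None)
E
```

```text
pics
top fine_stud_mid 0.81 [242. 197.] 431 [0.527 0.02  0.102]
top coarse_stud_mid 0.82 [387. 250.] 297 [ 0.417 -0.312  0.019]
top coarse_stud_mid 0.75 [377. 173.] 332 [ 0.596 -0.282  0.061]
top coarse_stud_mid 0.66 [450. 302.] 335 [ 0.3   -0.444  0.019]
top coarse_stud_mid 0.58 [368. 312.] 359 [ 0.282 -0.262  0.018]
top fine_gauge 0.66 [130. 190.] 2368 [0.561 0.273 0.057]
top coarse_gauge 0.88 [248. 195.] 1610 [0.546 0.005 0.056]
top rest 0.8 [368. 183.] 907 [ 0.588 -0.272  0.009]
side fine_stud_mid 0.69 [279. 221.] 293 [0.533 0.025 0.102]
side coarse_stud_mid 0.62 [337. 169.] 180 [ 0.288 -0.252  0.015]
side coarse_stud_mid 0.6 [291. 163.] 145 [ 0.426 -0.308  0.015]
side coarse_stud_mid 0.57 [237. 168.] 179 [ 0.596 -0.276  0.058]
side fine_gauge 0.96 [301. 328.] 2483 [0.576 0.296 0.046]
side fine_gauge 0.22 [338. 268.] 153 [0.43  0.139 0.015]
side coarse_gauge 0.57 [276. 241.] 1761 [0.562 0.033 0.036]
side coarse_gauge 0.43 [204. 261.] 443 [0.748 0.016 0.006]
side rest 0.61 [242. 183.] 592 [ 0.602 -0.274  0.008]
```

View pics/top0.png

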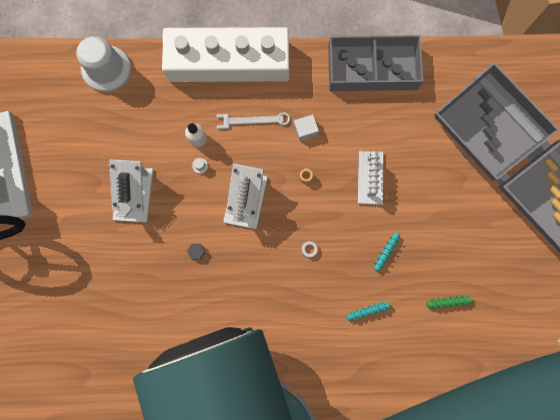

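View pics/side0.png

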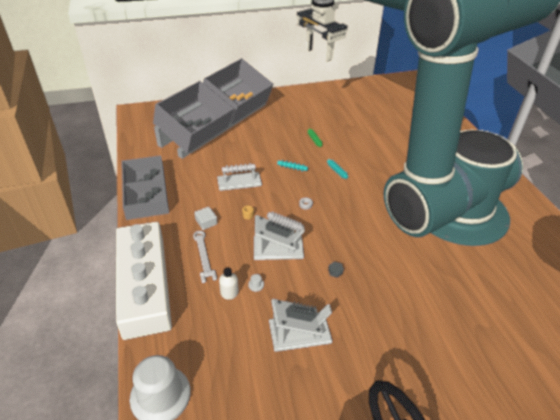

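The grey steel stud on the rest at top (375,173) is the coarse stud: it's the only one on the rest and it's 55–60 mm high. The turquoise ones at (387,250) and (368,312) and the green one at (450,302) lie on the bench, so they're look-alikes. The occupied gauge at (245,196) should be the coarse one and the empty gauge at (130,190) the fine one. I'll confirm this in an enlarged crop.

```bash
python3 - <<'E'
from h import *
st=get_state(); print({k:np.round(v,3) for k,v in st.items()})
import cell; print([x for x in dir(cell) if x[0]!='_'])
try: print(grip_depth)
except Exception as e: print(e)
s=snapshot("top"); f=s["frame"]
a=cv2.resize(f[150:240,95:285],None,fx=4.2,fy=4.2,interpolation=3)
b=cv2.resize(f[130:220,330:425],None,fx=2,fy=2,interpolation=3)
c=np.zeros((a.shape[0]+b.shape[0],a.shape[1],3),np.uint8); c[:a.shape[0]]=a; c[a.shape[0]:,:b.shape[1]]=b
cv2.imwrite("pics/crop0.png",c)
for l,x in (("fine_stud_mid",.08),("coarse_stud_mid",.04),("fine_gauge",None),("coarse_gauge",None),("rest",None)):
    for d in silhouettes(l,s)[:2]:
        p,_=mask_pts(s,d["mask"]); 
        if x: q=p[p[:,2]>x]
        else: q=p[p[:,2]<.012]
        if len(q)<30: continue
        r=cv2.minAreaRect(q[:,:2].astype(np.float32)); print(l,len(q),np.round(r[0],4),np.round(r[1],3),round(r[2],1),p[:,2].max().round(3))
E
```

```text
{'clock': np.float64(0.6), 'joint_pos': array([-71.262,   6.644,  82.597,   0.   ,  90.758,  -2.166]), 'joint_vel': array([ 0.061, -0.046, -0.135,  0.035,  0.079,  0.062]), 'tau': array([-2.0000e-03, -7.2069e+01, -6.2255e+01,  7.8000e-02,  1.8000e-02,
       -0.0000e+00]), 'position': array([ 0.241, -0.631,  0.219]), 'tcp_rot': array([179.998,  -0.   ,  20.904]), 'wrist_force': array([-0.215, -0.005, -0.851]), 'torque': array([ 0.051, -0.038, -0.053]), 'gripper_force': np.float64(0.0), 'opening': np.float64(1.0)}
['IKError', 'close_job', 'get_state', 'grip_depth', 'recognise', 'silhouettes', 'snapshot']
-0.0188
fine_stud_mid 360 [0.5285 0.0211] [0.022 0.09 ] 78.7 0.131
fine_gauge 660 [0.5727 0.2864] [0.092 0.154] 85.6 0.108
coarse_gauge 413 [0.5547 0.0147] [0.081 0.149] 77.5 0.126
rest 840 [ 0.5939 -0.2825] [0.062 0.131] 85.8 0.065
rest 633 [0.5741 0.2907] [0.099 0.153] 85.3 0.108
```

View pics/crop0.png

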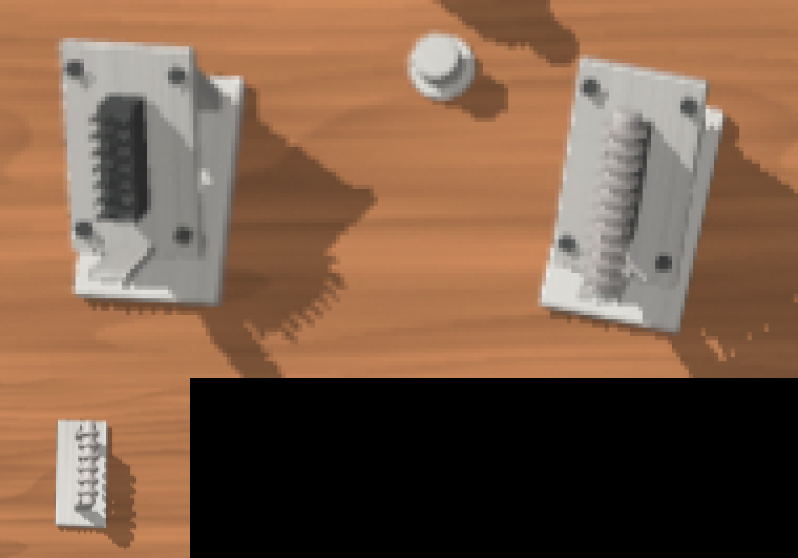

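The crop shows the empty gauge at left with 7 closely spaced teeth, so it's the fine gauge. The right gauge carries the fine stud (10 crests) and is the coarse gauge. Below, the grey stud on the rest has about 6 crests, so it's the coarse stud. Next I'll move to a wrist view over the coarse gauge, tilted with the slope.

```bash
cat >> h.py <<'E'
from scipy.spatial.transform import Rotation as Ro
def frame(yaw,tilt):  # tool x up the slope, z into it
    return Ro.from_euler('z',yaw,degrees=True)*Ro.from_euler('y',-tilt,degrees=True)*Ro.from_euler('x',180,degrees=True)
def plan(target,yaw,tilt,p0,y0,t0):
    d=(np.array(target)-p0)*100; w=(frame(yaw,tilt)*frame(y0,t0).inv()).as_rotvec()
    print("move",np.round(d,2),np.round(w,4))
E
python3 -c "
from h import *
plan([.46,.04,.33],-12,30,[.241,-.631,.219],20.9,0)"
```

```text
move [21.9 67.1 11.1] [ 0.0412 -0.5291 -0.5609]
```

Emit:
send_rows([
  [100, 2, 6, 6, 0, -0.05, -0.05],
  [100, 21.9, 67.1, 11.1, 0.0412, -0.5291, -0.5609],
  [100, 21.9, 67.1, 11.1, 0.0412, -0.5291, -0.5609],
  [100, 21.9, 67.1, 11.1, 0.0412, -0.5291, -0.5609],
  [100, 21.9, 67.1, 11.1, 0.0412, -0.5291, -0.5609],
  [100, 21.9, 67.1, 11.1, 0.0412, -0.5291, -0.5609],
  [100, 21.9, 67.1, 11.1, 0.0412, -0.5291, -0.5609],
  [100, 21.9, 67.1, 11.1, 0.0412, -0.5291, -0.5609],
  [100, 21.9, 67.1, 11.1, 0.0412, -0.5291, -0.5609],
  [100, 21.9, 67.1, 11.1, 0.0412, -0.5291, -0.5609],
  [100, 21.9, 67.1, 11.1, 0.0412, -0.5291, -0.5609],
  [100, 21.9, 67.1, 11.1, 0.0412, -0.5291, -0.5609],
  [100, 21.9, 67.1, 11.1, 0.0412, -0.5291, -0.5609],
  [100, 21.9, 67.1, 11.1, 0.0412, -0.5291, -0.5609],
  [100, 21.9, 67.1, 11.1, 0.0412, -0.5291, -0.5609],
  [100, 21.9, 67.1, 11.1, 0.0412, -0.5291, -0.5609],
  [100, 21.9, 67.1, 11.1, 0.0412, -0.5291, -0.5609],
  [100, 21.9, 67.1, 11.1, 0.0412, -0.5291, -0.5609],
  [100, 21.9, 67.1, 11.1, 0.0412, -0.5291, -0.5609],
  [100, 21.9, 67.1, 11.1, 0.0412, -0.5291, -0.5609],
])

```text
clock: 2.57
position: [0.4603, 0.0451, 0.3302]
tcp_rot: [-179.9, -30.0, -11.8]
wrist_force: [0.1, -0.1, 0.3]
opening: 1.002
gripper_force: 0.0
```

```bash
python3 - <<'E'
from h import *
st=get_state(); print({k:np.round(st[k],4) for k in("clock","position","tcp_rot","joint_pos","opening")})
s=snapshot("wrist"); np.save("w1.npy",s,allow_pickle=True)
m=s["z_map"]; print(s["K"][0][0],(m>0).mean(),np.median(m))
f=s["frame"].copy()
for l in ("fine_stud_mid","coarse_gauge","fine_gauge"):
    for d in silhouettes(l,s)[:2]:
        p,_=mask_pts(s,d["mask"]); print(l,round(d["confidence"],2),np.round(d["uv"]),len(p),np.round(np.median(p,0),4))
        np.save("m_"+l+".npy",d["mask"]) if d["confidence"]>.4 else 0
cv2.imwrite("pics/w1.png",f)
E
```

```text
{'clock': np.float64(2.5667), 'position': array([0.4603, 0.0451, 0.3302]), 'tcp_rot': array([-179.9342,  -30.029 ,  -11.7539]), 'joint_pos': array([  9.0516, -40.2276, 113.2419, -10.3775,  78.763 , 110.2497]), 'opening': np.float64(1.0017)}
361.68245529986996 0.9959566326530612 0.5199016
fine_stud_mid 0.95 [288. 219.] 1404 [0.5299 0.0214 0.1055]
coarse_gauge 0.57 [278. 208.] 4261 [0.5495 0.0212 0.062 ]
coarse_gauge 0.42 [186. 132.] 1218 [0.6889 0.1309 0.0558]
fine_gauge 0.88 [ 87. 237.] 7844 [0.5647 0.2721 0.0603]
```

View pics/w1.png

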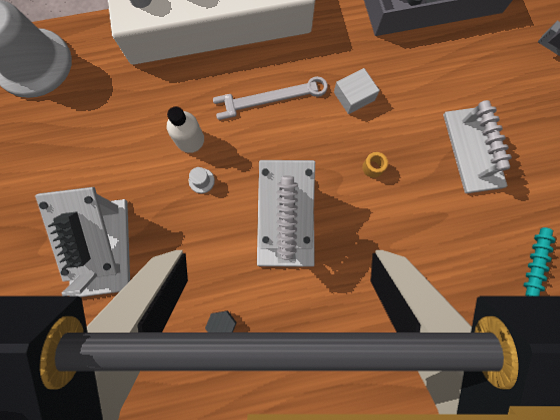

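The wrist view shows the fine stud straight ahead on the coarse gauge at (288,219). The empty fine gauge is at (70,240), and the coarse stud on its rest at (490,140). I'll measure the stud from the depth map.

```bash
cat >> h.py <<'E'
def stud_fit(s,mask,zmin,level=False):
    p,uv=mask_pts(s,mask); p=p[p[:,2]>zmin]
    med=np.median(p,0); p=p[np.linalg.norm(p-med,axis=1)<.065]
    # axis direction by PCA
    c=p.mean(0); v=np.linalg.svd(p-c,full_matrices=False)[2][0]; v*=np.sign(v[0])
    yaw=np.degrees(np.arctan2(v[1],v[0])); el=np.degrees(np.arcsin(v[2]))
    R=(Ro.from_euler('z',yaw,degrees=True)*Ro.from_euler('y',-(0 if level else 30),degrees=True))
    q=R.inv().apply(p)
    lo,hi=np.percentile(q,[1,99],axis=0); 
    top=np.percentile(q[:,2],90)
    mid=np.array([(lo[0]+hi[0])/2,(lo[1]+hi[1])/2,top-.0115])
    print("yaw",yaw.round(2),"elev",el.round(2),"extent",(hi-lo).round(4),"centre",R.apply(mid).round(4),"z' top",top.round(4))
    return R,q
E
python3 - <<'E'
from h import *
s=np.load("w1.npy",allow_pickle=True).item(); m=np.load("m_fine_stud_mid.npy")
stud_fit(s,m,.06)
# plate of coarse gauge: ends of the two gauges for reference
for n in("coarse_gauge","fine_gauge"):
    p,_=mask_pts(s,np.load(f"m_{n}.npy")); 
    q=p[p[:,2]<.012]; print(n,len(q), [np.round(x,4) for x in cv2.minAreaRect(q[:,:2].astype(np.float32))] if len(q)>10 else 0)
E
```

```text
yaw -12.38 elev 29.88 extent [0.0972 0.0214 0.0321] centre [0.532  0.0206 0.0993] z' top -0.1601
coarse_gauge 100 [array([0.7121, 0.1493]), array([0.0824, 0.0355]), np.float64(39.8903)]
fine_gauge 2019 [array([0.5788, 0.3073]), array([0.1325, 0.1579]), np.float64(85.8709)]
```

```bash
python3 -c "
from h import *
plan([.49,.285,.31],-4,30,[.46,.04,.33],-12,30)"
```

```text
move [ 3.  24.5 -2. ] [0.     0.     0.1396]
```

Emit:
send_rows([
  [100, 3, 24.5, -2, 0, 0, 0.1396],
  [100, 3, 24.5, -2, 0, 0, 0.1396],
  [100, 3, 24.5, -2, 0, 0, 0.1396],
  [100, 3, 24.5, -2, 0, 0, 0.1396],
  [100, 3, 24.5, -2, 0, 0, 0.1396],
  [100, 3, 24.5, -2, 0, 0, 0.1396],
  [100, 3, 24.5, -2, 0, 0, 0.1396],
  [100, 3, 24.5, -2, 0, 0, 0.1396],
  [100, 3, 24.5, -2, 0, 0, 0.1396],
  [100, 3, 24.5, -2, 0, 0, 0.1396],
])

```text
clock: 3.6
position: [0.4903, 0.2833, 0.3103]
tcp_rot: [-180.0, -30.0, -4.2]
wrist_force: [-0.4, 0.1, 0.1]
opening: 1.002
gripper_force: 0.0
```

```bash
python3 - <<'E'
from h import *
st=get_state(); print({k:np.round(st[k],4) for k in("clock","position","tcp_rot","joint_pos")})
s=snapshot("wrist"); np.save("w2.npy",s,allow_pickle=True)
for d in silhouettes("fine_gauge",s)[:2]:
    p,_=mask_pts(s,d["mask"]); print(round(d["confidence"],2),np.round(d["uv"]),len(p),np.round(np.median(p,0),4))
d=silhouettes("fine_gauge",s)[0]; np.save("m_fg2.npy",d["mask"])
p,uv=mask_pts(s,d["mask"])
u=d["uv"].astype(int) if hasattr(d["uv"],'astype') else np.int32(d["uv"])
x0,y0=max(0,u[0]-90),max(0,u[1]-80)
cv2.imwrite("pics/w2.png",cv2.resize(s["frame"][y0:y0+160,x0:x0+180],None,fx=3.7,fy=3.7,interpolation=2)); print(x0,y0)
# base edge yaw and plate in slope frame
yaw=-4
b=p[p[:,2]<.012]; 
if len(b)>50: print(cv2.minAreaRect(b[:,:2].astype(np.float32)))
R=Ro.from_euler('z',yaw,degrees=True)*Ro.from_euler('y',-30,degrees=True)
q=R.inv().apply(p); h,e=np.histogram(q[:,2],bins=40)
for a,c in zip(h,e): print(round(c,4),a,end="; ")
E
```

```text
{'clock': np.float64(3.6), 'position': array([0.4903, 0.2833, 0.3103]), 'tcp_rot': array([-179.9672,  -30.0406,   -4.1661]), 'joint_pos': array([ 37.6652, -22.6756, 104.2598, -20.1041,  75.9554, 132.8393])}
0.86 [275. 222.] 6474 [0.5605 0.2829 0.0674]
0.74 [474. 216.] 7013 [0.5557 0.0345 0.0535]
184 142
((0.5771762132644653, 0.28244566917419434), (0.08289987593889236, 0.15828990936279297), 85.64810943603516)
-0.3185 6; -0.3148 0; -0.3111 0; -0.3074 0; -0.3037 0; -0.3 0; -0.2963 0; -0.2926 0; -0.2889 0; -0.2852 3; -0.2815 5; -0.2778 4; -0.2741 5; -0.2704 12; -0.2667 10; -0.263 4; -0.2593 13; -0.2556 22; -0.2518 18; -0.2481 22; -0.2444 81; -0.2407 227; -0.237 236; -0.2333 229; -0.2296 6; -0.2259 49; -0.2222 2911; -0.2185 1347; -0.2148 45; -0.2111 39; -0.2074 43; -0.2037 33; -0.2 427; -0.1963 188; -0.1926 175; -0.1889 136; -0.1852 44; -0.1815 25; -0.1777 35; -0.174 74;
```

View pics/w2.png

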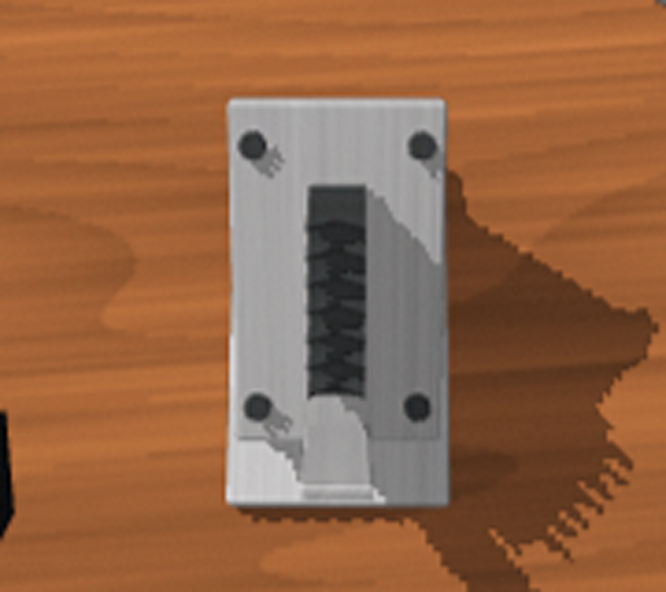

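The crop shows the empty fine gauge with its plate square to the view. The rail runs from row 185 to 395 at column 337, and the stop is below at (337,440). I'll locate the seat in three ways: rail ends, plate plane and a comparison with the other gauge.

```bash
python3 - <<'E'
from h import *
def slope(yaw): return Ro.from_euler('z',yaw,degrees=True)*Ro.from_euler('y',-30,degrees=True)
def plate(s,yaw,c):
    """all pixels near gauge c -> slope frame, plate stats"""
    v,u=np.mgrid[0:420,0:560]; p=ray_pts(s,np.c_[u.ravel(),v.ravel()]); 
    ok=(s["z_map"].ravel()>0)&(np.hypot(p[:,0]-c[0],p[:,1]-c[1])<.11)&(p[:,2]>.02)
    p=p[ok]; q=slope(yaw).inv().apply(p)
    qc=slope(yaw).inv().apply(c)
    # plate plane
    z0=qc[2]-.036
    pl=q[abs(q[:,2]-z0)<.006]; z0=np.median(pl[:,2]); pl=pl[abs(pl[:,2]-z0)<.002]
    A=np.c_[pl[:,0],pl[:,1],np.ones(len(pl))]; cf=np.linalg.lstsq(A,pl[:,2],rcond=None)[0]
    r=cv2.minAreaRect(pl[:,:2].astype(np.float32))
    seat_h=(np.cos(np.pi/6)*.095-(z0+.036))/.5
    print("plate z'",z0.round(4),"tilts",cf[:2].round(4),"rect",np.round(r[0],4),np.round(r[1],4),round(r[2],2),"x'",np.percentile(pl[:,0],[.3,99.7]).round(4),"y'",np.percentile(pl[:,1],[1,99]).round(4))
    print(" seat from plane: x'",(seat_h*np.cos(np.pi/6)+.5*.095).round(4))
    ra=q[(q[:,2]>z0+.004)&(q[:,2]<z0+.040)&(q[:,0]>np.mean(np.percentile(pl[:,0],[1,99]))-.028)]
    if len(ra): print(" rail x'",np.percentile(ra[:,0],[.5,99.5]).round(4),"y'",np.percentile(ra[:,1],[2,50,98]).round(4),"top",np.percentile(ra[:,2],[50,99]).round(4),len(ra))
    return q,z0
s1=np.load("w1.npy",allow_pickle=True).item(); s2=np.load("w2.npy",allow_pickle=True).item()
st=np.array([.532,.0206,.0993]); R=slope(-12.4); seat=st+R.apply([.002,0,-.006]); print("coarse seat",seat.round(4),R.inv().apply(seat).round(4))
plate(s1,-12.4,seat)
q,z0=plate(s2,-4.3,np.array([.555,.284,.095]))
m=(q[:,2]>z0+.003); k=q[m]
for a in np.arange(k[:,0].min(),k[:,0].max(),.003):
    j=k[(k[:,0]>=a)&(k[:,0]<a+.003)]
    if len(j)>2: print(round(a,4),len(j),np.round(np.percentile(j[:,2]-z0,[10,90]),4),np.round(np.percentile(j[:,1],[5,50,95]),4))
E
```

```text
coarse seat [0.5366 0.0196 0.0951] [ 0.4978  0.1344 -0.1776]
plate z' -0.2134 tilts [-0.0005  0.0029] rect [0.4968 0.135 ] [0.1181 0.0698] 0.21 x' [0.4389 0.5558] y' [0.1007 0.1694]
 seat from plane: x' 0.4972
 rail x' [0.4712 0.5448] y' [0.1083 0.1424 0.163 ] top [-0.1776 -0.1735] 94
plate z' -0.2181 tilts [-0.0006 -0.0003] rect [0.5051 0.3246] [0.0698 0.117 ] 89.94 x' [0.4471 0.5634] y' [0.2903 0.3588]
 seat from plane: x' 0.5054
 rail x' [0.4782 0.549 ] y' [0.3156 0.3238 0.333 ] top [-0.1956 -0.184 ] 886
0.4481 44 [0.0449 0.0467] [0.3155 0.3247 0.3347]
0.4511 312 [0.0089 0.0449] [0.3144 0.3247 0.3342]
0.4571 13 [0.0031 0.004 ] [0.2949 0.3004 0.3529]
0.4601 12 [0.0032 0.0041] [0.2942 0.3011 0.3519]
0.4631 8 [0.0031 0.0048] [0.2964 0.324  0.3521]
0.4721 12 [0.0202 0.0228] [0.3197 0.3238 0.3267]
0.4751 16 [0.0267 0.0335] [0.3165 0.3255 0.332 ]
0.4781 84 [0.0211 0.031 ] [0.3156 0.3238 0.3329]
0.4811 16 [0.0207 0.0226] [0.32   0.3244 0.33  ]
0.4841 19 [0.0271 0.033 ] [0.3167 0.3237 0.3328]
0.4871 77 [0.0206 0.0309] [0.3156 0.3249 0.3328]
0.4901 18 [0.0207 0.0222] [0.3189 0.3244 0.331 ]
[... 938 characters left out ...]
55 [0.2604 0.2987] [0.2725 0.2732 0.3659]
0.5591 567 [0.261  0.3039] [0.2725 0.3651 0.366 ]
0.5621 699 [0.2636 0.3105] [0.2724 0.3653 0.3668]
0.5651 1237 [0.2644 0.3133] [0.2713 0.3654 0.3672]
0.5681 6296 [0.2676 0.3157] [0.2591 0.3667 0.3795]
0.5711 203 [0.3416 0.3486] [0.3665 0.367  0.3675]
0.5741 307 [0.3451 0.3537] [0.3663 0.3669 0.3675]
0.5771 403 [0.3485 0.3586] [0.3658 0.3668 0.3675]
0.5801 1913 [0.3539 0.3638] [0.2721 0.3131 0.3697]
0.5831 3052 [0.3533 0.3606] [0.2717 0.3337 0.3715]
0.5861 7373 [0.3535 0.3592] [0.2713 0.3217 0.3678]
0.5891 11566 [0.3497 0.3574] [0.2711 0.3185 0.3668]
0.5921 2900 [0.3449 0.3608] [0.2669 0.3659 0.3717]
0.5951 5510 [0.3436 0.3584] [0.2588 0.271  0.3789]
```

Everything agrees. The rail ends, tooth comb, plate centre and plate plane all put the fine seat at x'≈0.505. For the coarse gauge, plate and stud agree to 0.5 mm.

```bash
cat >> h.py <<'E'
def slope(yaw): return Ro.from_euler('z',yaw,degrees=True)*Ro.from_euler('y',-30,degrees=True)
CY,FY=-12.3,-4.3
CS=slope(-12.4).apply([.4973,.1347,-.1775]); FS=slope(-4.3).apply([.5051,.3245,-.1821])
def tcp(seat,yaw,dx=0,dz=0,dy=0): return seat+slope(yaw).apply([dx,dy,dz-.0188])
E
python3 - <<'E'
from h import *
print(CS.round(4),FS.round(4), "n",slope(CY).apply([0,0,1]).round(4),slope(FY).apply([0,0,1]).round(4))
p0=[.49,.285,.31]; a=tcp(CS,CY,-.002,.106); b=tcp(CS,CY,-.002,.006)
plan(a,CY,30,p0,-4,30); plan(b,CY,30,p0,-4,30); plan(b,CY,30,a,CY,30)
print("after grasp"); plan(tcp(CS,CY,-.002,.106),CY,30,b,CY,30);plan(tcp(FS,FY,0,.08),FY,30,b,CY,30); plan(tcp(FS,FY,0,.012),FY,30,b,CY,30)
E
```

```text
[0.5362 0.02   0.0949] [0.5513 0.284  0.0948] n [-0.4885  0.1065  0.866 ] [-0.4986  0.0375  0.866 ]
move [  0.19 -25.53 -14.06] [ 0.     -0.     -0.1449]
move [  5.08 -26.6  -22.72] [ 0.     -0.     -0.1449]
move [ 4.89 -1.07 -8.66] [0. 0. 0.]
after grasp
move [-4.89  1.07  8.66] [0. 0. 0.]
move [-2.   26.72  6.5 ] [0.     0.     0.1396]
move [ 1.39 26.47  0.61] [0.     0.     0.1396]
```

Emit:
send_rows([
  [65, 0, -13, -3, 0, 0, -0.1],
  [65, 0, -22, -8, 0, 0, -0.1449],
  [65, 0.2, -25.5, -14, 0, 0, -0.1449],
  [65, 0.2, -25.5, -14, 0, 0, -0.1449],
  [65, 0.2, -25.5, -14, 0, 0, -0.1449],
  [65, 0.2, -25.5, -14, 0, 0, -0.1449],
  [65, 0.2, -25.5, -14, 0, 0, -0.1449],
  [65, 0.2, -25.5, -14, 0, 0, -0.1449],
  [65, 0.2, -25.5, -14, 0, 0, -0.1449],
  [65, 0.2, -25.5, -14, 0, 0, -0.1449],
  [65, 1.4, -25.8, -16.2, 0, 0, -0.1449],
  [65, 2.6, -26.1, -18.3, 0, 0, -0.1449],
  [65, 3.9, -26.3, -20.6, 0, 0, -0.1449],
  [65, 5.1, -26.6, -22.7, 0, 0, -0.1449],
  [65, 5.1, -26.6, -22.7, 0, 0, -0.1449],
  [65, 5.1, -26.6, -22.7, 0, 0, -0.1449],
  [65, 5.1, -26.6, -22.7, 0, 0, -0.1449],
  [65, 5.1, -26.6, -22.7, 0, 0, -0.1449],
])

```text
clock: 5.25
position: [0.5413, 0.0202, 0.0848]
tcp_rot: [-180.0, -30.1, -12.3]
wrist_force: [0.5, -0.1, 0.7]
opening: 0.653
gripper_force: 0.0
```

Emit:
send_rows([
  [65, 0, 0, 0, 0, 0, 0],
  [65, 0, 0, 0, 0, 0, 0],
  [20, 0, 0, 0, 0, 0, 0],
  [20, 0, 0, 0, 0, 0, 0],
  [0, 0, 0, 0, 0, 0, 0],
  [0, 0, 0, 0, 0, 0, 0],
  [0, 0, 0, 0, 0, 0, 0],
  [0, 0, 0, 0, 0, 0, 0],
  [0, 0, 0, 0, 0, 0, 0],
  [0, 0, 0, 0, 0, 0, 0],
])

```text
clock: 6.08
position: [0.5408, 0.0192, 0.0826]
tcp_rot: [180.0, -30.0, -12.3]
wrist_force: [-0.7, -3.8, 1.5]
opening: 0.246
gripper_force: 30.0
```

Emit:
send_rows([
  [0, -0.5, 0.1, 0.9, 0, 0, 0],
  [0, -1.2, 0.3, 2.2, 0, 0, 0],
  [0, -2.4, 0.5, 4.3, 0, 0, 0],
  [0, -3.7, 0.8, 6.5, 0, 0, 0],
  [0, -4.9, 1.1, 8.7, 0, 0, 0],
  [0, -4.9, 4, 8.7, 0, 0, 0.03],
  [0, -4, 7.5, 8.7, 0, 0, 0.06],
  [0, -3.5, 11, 8.5, 0, 0, 0.09],
  [0, -3, 14.5, 8, 0, 0, 0.12],
  [0, -2.5, 18, 7.5, 0, 0, 0.1396],
  [0, -2, 21.5, 7, 0, 0, 0.1396],
  [0, -2, 24.5, 6.5, 0, 0, 0.1396],
  [0, -2, 26.7, 6.5, 0, 0, 0.1396],
  [0, -2, 26.7, 6.5, 0, 0, 0.1396],
  [0, -2, 26.7, 6.5, 0, 0, 0.1396],
  [0, -2, 26.7, 6.5, 0, 0, 0.1396],
  [0, -2, 26.7, 6.5, 0, 0, 0.1396],
  [0, -2, 26.7, 6.5, 0, 0, 0.1396],
])

```text
clock: 7.58
position: [0.5209, 0.2855, 0.1479]
tcp_rot: [-180.0, -30.0, -4.4]
wrist_force: [-0.1, -0.3, -2.2]
opening: 0.246
gripper_force: 30.0
```

```bash
python3 - <<'E'
from h import *
st=get_state(); print({k:np.round(st[k],4) for k in("clock","position","tcp_rot","opening","gripper_force","wrist_force")}); P=np.array(st["position"])
ims=[]
for n in("wrist","side"):
    s=snapshot(n)
    ds=silhouettes("fine_stud_mid",s)
    for d in ds[:2]:
        p,_=mask_pts(s,d["mask"]); print(n,round(d["confidence"],2),np.round(d["uv"]),len(p),np.round(np.median(p,0),4))
        g=p[np.linalg.norm(p-P,axis=1)<.08]
        if len(g)>30:
            q=slope(FY).inv().apply(g-tcp(P,FY)*0-P); print("  in slope frame rel TCP: ",np.percentile(q,[1,50,99],axis=0).round(4).tolist())
    ims.append(cv2.resize(s["frame"],None,fx=.95,fy=.95)[:, :400] if 0 else s["frame"][60:400,130:530])
cv2.imwrite("pics/held.png",np.hstack(ims))
E
```

```text
{'clock': np.float64(7.5833), 'position': array([0.5209, 0.2855, 0.1479]), 'tcp_rot': array([-179.9766,  -30.0155,   -4.383 ]), 'opening': np.float64(0.2457), 'gripper_force': np.float64(29.9996), 'wrist_force': array([-0.0866, -0.3348, -2.207 ])}
wrist 0.92 [280. 263.] 7962 [0.5223 0.2855 0.1797]
  in slope frame rel TCP:  [[-0.047, -0.0112, 0.0159], [0.0156, 0.0001, 0.0273], [0.0493, 0.0112, 0.0337]]
side 0.54 [317. 283.] 252 [0.5324 0.2911 0.1818]
  in slope frame rel TCP:  [[-0.0342, -0.0088, 0.0092], [0.0255, 0.0066, 0.0242], [0.0519, 0.014, 0.0322]]
```

View pics/held.png

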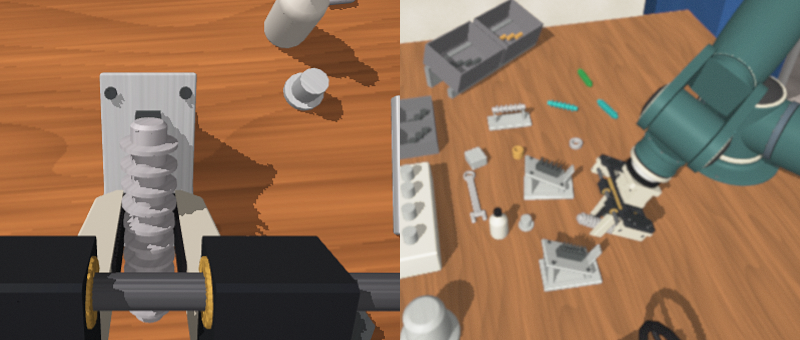

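The wrist view shows the fine stud held squarely at about (150,220), above the fine gauge. Its end is about 49–50 mm from the grasp, so it's centred. I'll lower it to 10 mm above the seat, then creep down.

Emit:
send_rows([
  [0, 1.0, -0.1, -1.7, 0, 0, 0],
  [0, 2.0, -0.15, -3.5, 0, 0, 0],
  [0, 2.8, -0.2, -4.8, 0, 0, 0],
  [0, 3.5, -0.26, -6.06, 0, 0, 0],
  [0, 3.5, -0.26, -6.06, 0, 0, 0],
  [0, 3.5, -0.26, -6.06, 0, 0, 0],
  [0, 3.5, -0.26, -6.06, 0, 0, 0],
  [0, 3.5, -0.26, -6.06, 0, 0, 0],
])

```text
clock: 8.45
position: [0.5559, 0.2841, 0.0884]
tcp_rot: [-179.9, -30.1, -4.3]
wrist_force: [0.6, -0.0, -2.0]
opening: 0.243
gripper_force: 30.0
```

Emit:
send_rows([
  [0, 0.1, -0.01, -0.17, 0, 0, 0],
  [0, 0.2, -0.02, -0.35, 0, 0, 0],
  [0, 0.25, -0.02, -0.43, 0, 0, 0],
  [0, 0.3, -0.02, -0.52, 0, 0, 0],
  [0, 0.3, -0.02, -0.52, 0, 0, 0],
  [0, 0.3, -0.02, -0.52, 0, 0, 0],
])

```text
clock: 8.95
position: [0.5588, 0.2836, 0.0817]
tcp_rot: [180.0, -30.0, -4.3]
wrist_force: [-0.1, 0.2, -1.7]
opening: 0.244
gripper_force: 30.0
```

Emit:
send_rows([
  [0, 0.05, 0, -0.09, 0, 0, 0],
  [0, 0.1, -0.01, -0.17, 0, 0, 0],
  [0, 0.15, -0.01, -0.26, 0, 0, 0],
  [0, 0.15, -0.01, -0.26, 0, 0, 0],
  [0, 0.15, -0.01, -0.26, 0, 0, 0],
])

```text
clock: 9.37
position: [0.5604, 0.2835, 0.0794]
tcp_rot: [-180.0, -30.0, -4.3]
wrist_force: [-1.2, -0.6, 0.2]
opening: 0.241
gripper_force: 30.0
```

Emit:
send_rows([
  [0, 0.03, 0, -0.05, 0, 0, 0],
  [0, 0.05, 0, -0.09, 0, 0, 0],
  [0, 0.05, 0, -0.09, 0, 0, 0],
])

```text
clock: 9.62
position: [0.561, 0.2836, 0.0788]
tcp_rot: [-180.0, -30.0, -4.3]
wrist_force: [-2.4, -2.1, 5.6]
opening: 0.243
gripper_force: 30.0
```

Emit:
send_rows([
  [28, 0, 0, 0, 0, 0, 0],
  [32, 0, 0, 0, 0, 0, 0],
  [45, 0, 0, 0, 0, 0, 0],
  [60, 0, 0, 0, 0, 0, 0],
  [60, 0, 0, 0, 0, 0, 0],
  [60, -0.5, 0.04, 0.87, 0, 0, 0],
  [60, -1.5, 0.1, 2.6, 0, 0, 0],
  [60, -3, 0.2, 5.2, 0, 0, 0],
  [60, -4.5, 0.3, 7.8, 0, 0, 0],
  [60, -6, 0.4, 10.4, 0, 0, 0],
  [60, -7, 0.5, 12.1, 0, 0, 0],
  [60, -7, 0.5, 12.1, 0, 0, 0],
  [60, -7, 0.5, 12.1, 0, 0, 0],
  [60, -7, 0.5, 12.1, 0, 0, 0],
])

```text
clock: 10.78
position: [0.4907, 0.2884, 0.1986]
tcp_rot: [180.0, -30.0, -4.3]
wrist_force: [0.9, -1.1, -0.3]
opening: 0.603
gripper_force: 0.0
```

```bash
python3 - <<'E'
from h import *
s=snapshot("wrist"); d=silhouettes("fine_stud_mid",s)[0]; print(d["confidence"],np.round(d["uv"]))
stud_fit(s,d["mask"],.04); print("seat",FS.round(4))
s=snapshot("side")
for d in silhouettes("coarse_stud_mid",s)[:4]:
    p,_=mask_pts(s,d["mask"]); print(round(d["confidence"],2),np.round(np.median(p,0),4))
E
```

```text
0.77 [278. 203.]
yaw -4.28 elev 30.2 extent [0.0973 0.0226 0.0485] centre [0.5519 0.2839 0.0945] z' top -0.1713
seat [0.5513 0.284  0.0948]
0.75 [ 0.4255 -0.3097  0.0138]
0.6 [ 0.2892 -0.256   0.0148]
0.58 [ 0.3069 -0.4359  0.0182]
0.57 [ 0.5958 -0.2761  0.0578]
```

The fine stud is home, 0.6 mm from the seat and let go. Next is the coarse stud.

```bash
python3 -c "
from h import *
p0=[.491,.2886,.1998]
plan([.55,-.28,.28],-4.3,0,p0,-4.3,30)"
```

```text
move [  5.9  -56.86   8.02] [ 0.0393  0.5221 -0.    ]
```

Emit:
send_rows([
  [60, -1, -3, 5, 0, 0, 0],
  [60, 0, -6, 8, 0, 0.05, 0],
  [60, 5.9, -56.9, 8, 0.0393, 0.5221, 0],
  [60, 5.9, -56.9, 8, 0.0393, 0.5221, 0],
  [60, 5.9, -56.9, 8, 0.0393, 0.5221, 0],
  [60, 5.9, -56.9, 8, 0.0393, 0.5221, 0],
  [60, 5.9, -56.9, 8, 0.0393, 0.5221, 0],
  [60, 5.9, -56.9, 8, 0.0393, 0.5221, 0],
  [60, 5.9, -56.9, 8, 0.0393, 0.5221, 0],
  [60, 5.9, -56.9, 8, 0.0393, 0.5221, 0],
  [60, 5.9, -56.9, 8, 0.0393, 0.5221, 0],
  [60, 5.9, -56.9, 8, 0.0393, 0.5221, 0],
  [60, 5.9, -56.9, 8, 0.0393, 0.5221, 0],
  [60, 5.9, -56.9, 8, 0.0393, 0.5221, 0],
  [60, 5.9, -56.9, 8, 0.0393, 0.5221, 0],
  [60, 5.9, -56.9, 8, 0.0393, 0.5221, 0],
  [60, 5.9, -56.9, 8, 0.0393, 0.5221, 0],
  [60, 5.9, -56.9, 8, 0.0393, 0.5221, 0],
  [60, 5.9, -56.9, 8, 0.0393, 0.5221, 0],
  [60, 5.9, -56.9, 8, 0.0393, 0.5221, 0],
])

```text
clock: 12.65
position: [0.5499, -0.2794, 0.2795]
tcp_rot: [-180.0, -0.0, -4.2]
wrist_force: [0.2, -0.0, 0.6]
opening: 0.598
gripper_force: 0.0
```

```bash
python3 - <<'E'
from h import *
st=get_state(); print({k:np.round(st[k],4) for k in("clock","position","tcp_rot","joint_pos")})
s=snapshot("wrist"); cv2.imwrite("pics/w4.png",s["frame"])
for d in silhouettes("coarse_stud_mid",s)[:3]:
    p,_=mask_pts(s,d["mask"]); print(d["confidence"],np.round(d["uv"]),np.median(p,0).round(4))
    if np.median(p[:,2])>.045: stud_fit(s,d["mask"],.048,True)
for d in silhouettes("rest",s)[:1]:
    p,_=mask_pts(s,d["mask"]); q=p[abs(p[:,2]-.01)<.004]; print(cv2.minAreaRect(q[:,:2].astype(np.float32)))
E
```

```text
{'clock': np.float64(12.65), 'position': array([ 0.5499, -0.2794,  0.2795]), 'tcp_rot': array([-1.799985e+02, -1.440000e-02, -4.232900e+00]), 'joint_pos': array([-2.93071e+01, -1.14600e+00,  8.50781e+01,  7.50000e-03,
        9.60556e+01,  6.49265e+01])}
0.79 [312. 268.] [ 0.4219 -0.3128  0.0182]
0.68 [ 36. 189.] [ 0.5522 -0.0028  0.0425]
0.65 [275. 131.] [ 0.5996 -0.2819  0.0613]
yaw -3.16 elev 0.14 extent [0.0969 0.0223 0.0153] centre [ 0.5965 -0.2822  0.0542] z' top 0.0657
((0.5965652465820312, -0.2819526791572571), (0.05974370986223221, 0.13004162907600403), 86.89179229736328)
```

View pics/w4.png

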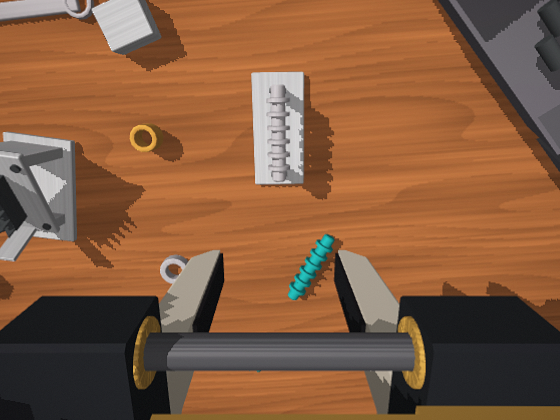

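The wrist view shows the coarse stud on its rest at (278,130), with the turquoise look-alike away at (312,268). The rest and stud centres agree at (0.5965, -0.282), yaw -3.1°. I'll go down and grasp it.

Emit:
send_rows([
  [60, 2, 0, -3, 0, 0, 0.021],
  [60, 4.65, -0.17, -7, 0, 0, 0.021],
  [60, 4.65, -0.17, -11, 0, 0, 0.021],
  [60, 4.65, -0.17, -15, 0, 0, 0.021],
  [60, 4.65, -0.17, -17, 0, 0, 0.021],
  [60, 4.65, -0.17, -17, 0, 0, 0.021],
  [60, 4.65, -0.17, -17, 0, 0, 0.021],
  [60, 4.65, -0.17, -19, 0, 0, 0.021],
  [60, 4.65, -0.17, -21, 0, 0, 0.021],
  [60, 4.65, -0.17, -23, 0, 0, 0.021],
  [60, 4.65, -0.17, -24.35, 0, 0, 0.021],
  [60, 4.65, -0.17, -24.35, 0, 0, 0.021],
  [60, 4.65, -0.17, -24.35, 0, 0, 0.021],
  [60, 4.65, -0.17, -24.35, 0, 0, 0.021],
  [30, 4.65, -0.17, -24.35, 0, 0, 0.021],
  [15, 4.65, -0.17, -24.35, 0, 0, 0.021],
  [0, 4.65, -0.17, -24.35, 0, 0, 0.021],
  [0, 4.65, -0.17, -24.35, 0, 0, 0.021],
  [0, 4.65, -0.17, -24.35, 0, 0, 0.021],
  [0, 4.65, -0.17, -24.35, 0, 0, 0.021],
])

```text
clock: 14.47
position: [0.5963, -0.2822, 0.0359]
tcp_rot: [180.0, -0.0, -3.1]
wrist_force: [-0.1, -0.3, 1.5]
opening: 0.243
gripper_force: 30.0
```

```bash
python3 -c "
from h import *
b=np.array([.5965,-.2821,.0363])
plan([.5965,-.2821,.16],-3.1,0,b,-3.1,0)
plan(tcp(CS,CY,0,.09),CY,30,b,-3.1,0)
plan(tcp(CS,CY,0,.010),CY,30,tcp(CS,CY,0,.09),CY,30)"
```

```text
move [ 0.    0.   12.37] [0. 0. 0.]
move [-9.51 30.97 12.03] [-0.0702 -0.5194 -0.1569]
move [ 3.91 -0.85 -6.93] [0. 0. 0.]
```

Emit:
send_rows([
  [0, 0, 0, 1, 0, 0, 0],
  [0, 0, 0, 3, 0, 0, 0],
  [0, 0, 0, 6, 0, 0, 0],
  [0, 0, 0, 9.5, 0, 0, 0],
  [0, 0, 1, 13, 0, 0, 0],
  [0, -1, 4, 15.5, -0.008, -0.06, -0.018],
  [0, -2.2, 7.5, 16, -0.018, -0.13, -0.04],
  [0, -3.3, 11, 16, -0.025, -0.19, -0.057],
  [0, -4.5, 15, 16, -0.034, -0.25, -0.076],
  [0, -5.7, 19, 16, -0.043, -0.32, -0.097],
  [0, -7, 23, 16, -0.052, -0.39, -0.118],
  [0, -8.3, 27, 15, -0.061, -0.455, -0.137],
  [0, -9.5, 31, 13, -0.0702, -0.5194, -0.1569],
  [0, -9.51, 30.97, 12.03, -0.0702, -0.5194, -0.1569],
  [0, -9.51, 30.97, 12.03, -0.0702, -0.5194, -0.1569],
  [0, -9.51, 30.97, 12.03, -0.0702, -0.5194, -0.1569],
  [0, -9.51, 30.97, 12.03, -0.0702, -0.5194, -0.1569],
  [0, -9.51, 30.97, 12.03, -0.0702, -0.5194, -0.1569],
  [0, -9.51, 30.97, 12.03, -0.0702, -0.5194, -0.1569],
])

```text
clock: 16.05
position: [0.5018, 0.0263, 0.157]
tcp_rot: [-180.0, -30.0, -12.4]
wrist_force: [-0.1, 0.4, -0.7]
opening: 0.244
gripper_force: 30.0
```

```bash
python3 - <<'E'
from h import *
st=get_state(); P=np.array(st["position"]); print(P.round(4),np.round(st["tcp_rot"],2),"target",tcp(CS,CY,0,.09).round(4))
s=snapshot("wrist")
for d in silhouettes("coarse_stud_mid",s)[:2]:
    p,_=mask_pts(s,d["mask"]); g=p[np.linalg.norm(p-P,axis=1)<.08]
    if len(g)>300:
        q=slope(CY).inv().apply(g-P); print(np.percentile(q,[1,50,99],axis=0).round(4).tolist())
        for a in np.arange(-.05,.05,.01):
            k=q[(q[:,0]>a)&(q[:,0]<a+.01)]
            if len(k)>20: print(round(a,2),np.percentile(k[:,2],[50,95]).round(4),np.median(k[:,1]).round(4))
E
```

```text
[0.5018 0.0263 0.157 ] [-179.99  -30.01  -12.43] target [0.5014 0.0276 0.1566]
[[-0.0476, -0.0112, 0.0129], [0.014, 0.0001, 0.0253], [0.0493, 0.0112, 0.031]]
-0.05 [0.0251 0.0264] 0.0003
-0.04 [0.0302 0.0312] 0.0003
-0.03 [0.0204 0.0239] 0.0053
-0.02 [0.0241 0.0262] 0.0003
-0.01 [0.0257 0.0304] -0.0002
0.0 [0.0261 0.0305] 0.0002
0.01 [0.0256 0.0303] -0.0002
0.02 [0.0254 0.0303] -0.0002
0.03 [0.0263 0.0306] 0.0001
0.04 [0.0245 0.0265] -0.0003
```

The stud is held parallel to the slope and centred in the grip. Lowering now.

Emit:
send_rows([
  [0, 0.7, -0.15, -1.3, 0, 0, 0],
  [0, 1.7, -0.37, -3.0, 0, 0, 0],
  [0, 2.7, -0.6, -4.8, 0, 0, 0],
  [0, 3.4, -0.74, -6.0, 0, 0, 0],
  [0, 3.9, -0.85, -6.93, 0, 0, 0],
  [0, 3.9, -0.85, -6.93, 0, 0, 0],
  [0, 3.9, -0.85, -6.93, 0, 0, 0],
  [0, 3.9, -0.85, -6.93, 0, 0, 0],
  [0, 3.9, -0.85, -6.93, 0, 0, 0],
])

```text
clock: 16.9
position: [0.5404, 0.019, 0.0881]
tcp_rot: [-180.0, -30.1, -12.3]
wrist_force: [-0.1, -0.0, -1.1]
opening: 0.247
gripper_force: 30.0
```

Emit:
send_rows([
  [0, 0.1, -0.02, -0.17, 0, 0, 0],
  [0, 0.2, -0.04, -0.35, 0, 0, 0],
  [0, 0.29, -0.06, -0.52, 0, 0, 0],
  [0, 0.29, -0.06, -0.52, 0, 0, 0],
  [0, 0.29, -0.06, -0.52, 0, 0, 0],
])

```text
clock: 17.32
position: [0.5431, 0.0184, 0.0815]
tcp_rot: [180.0, -30.0, -12.3]
wrist_force: [1.0, -1.2, -1.1]
opening: 0.244
gripper_force: 30.0
```

Emit:
send_rows([
  [0, 0.05, -0.01, -0.09, 0, 0, 0],
  [0, 0.1, -0.02, -0.17, 0, 0, 0],
  [0, 0.15, -0.03, -0.26, 0, 0, 0],
  [0, 0.15, -0.03, -0.26, 0, 0, 0],
  [0, 0.15, -0.03, -0.26, 0, 0, 0],
])

```text
clock: 17.73
position: [0.5446, 0.0181, 0.079]
tcp_rot: [180.0, -30.0, -12.3]
wrist_force: [0.0, -0.2, -0.8]
opening: 0.243
gripper_force: 30.0
```

Emit:
send_rows([
  [0, 0.03, 0, -0.05, 0, 0, 0],
  [0, 0.05, -0.01, -0.09, 0, 0, 0],
  [0, 0.05, -0.01, -0.09, 0, 0, 0],
])

```text
clock: 17.98
position: [0.545, 0.0181, 0.0787]
tcp_rot: [-180.0, -30.0, -12.3]
wrist_force: [-12.0, 1.9, 7.7]
opening: 0.242
gripper_force: 30.0
```

Contact at seat depth, as with the first stud. Release and retract.

Emit:
send_rows([
  [28, 0, 0, 0, 0, 0, 0],
  [32, 0, 0, 0, 0, 0, 0],
  [45, 0, 0, 0, 0, 0, 0],
  [60, 0, 0, 0, 0, 0, 0],
  [60, 0, 0, 0, 0, 0, 0],
  [60, -0.49, 0.1, 0.87, 0, 0, 0],
  [60, -1.5, 0.3, 2.6, 0, 0, 0],
  [60, -3, 0.6, 5.2, 0, 0, 0],
  [60, -4.4, 1.0, 7.8, 0, 0, 0],
  [60, -5.9, 1.3, 10.4, 0, 0, 0],
  [60, -6.8, 1.5, 12.1, 0, 0, 0],
  [60, -6.8, 1.5, 14, 0, 0, 0],
  [60, -6.8, 1.5, 14, 0, 0, 0],
  [60, -6.8, 1.5, 14, 0, 0, 0],
  [60, -6.8, 1.5, 14, 0, 0, 0],
])

```text
clock: 19.23
position: [0.4768, 0.033, 0.2177]
tcp_rot: [180.0, -30.0, -12.3]
wrist_force: [-0.3, 0.1, -0.2]
opening: 0.599
gripper_force: 0.0
```

```bash
python3 - <<'E'
from h import *
s=snapshot("wrist"); cv2.imwrite("pics/end.png",s["frame"])
for l,c in(("coarse_stud_mid",CS),("fine_stud_mid",FS)):
    for d in silhouettes(l,s)[:4]:
        p,_=mask_pts(s,d["mask"]); m=np.median(p,0)
        if np.linalg.norm(m-c)<.04 : print(l,round(d["confidence"],2),np.round(d["uv"]),"seat",c.round(4)); stud_fit(s,d["mask"],.04)
E
```

```text
coarse_stud_mid 0.91 [279. 204.] seat [0.5362 0.02   0.0949]
yaw -11.82 elev 29.33 extent [0.0967 0.0219 0.0474] centre [0.5363 0.0201 0.0949] z' top -0.1668
```

View pics/end.png

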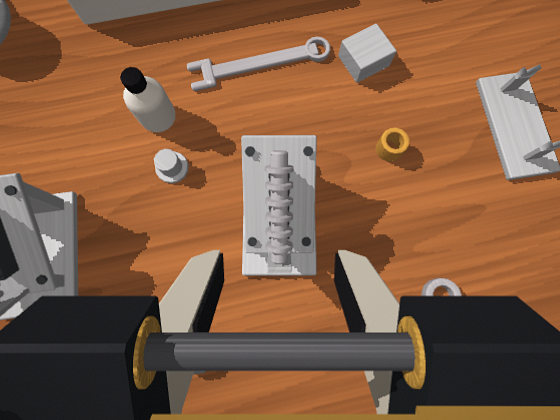

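The coarse stud sits at (279,204) in its gauge, 0.1 mm from the seat. The rest is empty and the bystanders haven't moved. I'll do a last check of the fine stud from the top camera and hand in.

```bash
python3 - <<'E'
from h import *
s=snapshot("top"); ok=False
for d in silhouettes("fine_stud_mid",s)[:3]:
    p,_=mask_pts(s,d["mask"]); 
    if np.linalg.norm(np.median(p,0)-FS)<.04: stud_fit(s,d["mask"],.05); ok=True
print(ok,FS.round(4)); print(close_job())
E
```

```text
yaw -4.18 elev 29.28 extent [0.1001 0.0333 0.0482] centre [0.5516 0.2884 0.0943] z' top -0.1714
True [0.5513 0.284  0.0948]
the job is handed in; nothing more can be done
None
```

I laid the fine stud in the fine gauge first, then the coarse stud in the coarse gauge; both are let go and measured within about 1 mm of their seats from the wrist camera, and I handed the job in at about 19 s of the 67 s allowed.

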